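Gauge the kingpin and offer up the steering lever

TASK

Slide the caliper on the jig shut until its jaws press firmly on the steel kingpin between them, and leave it shut. Then pick up the blue cast steering lever by its balance point, off-centre towards its heavy eye, and hold it still and level above the jig, eye centred over the kingpin with its underside about 3 cm above the kingpin's top, and tie pin over the brass socket. Finish still holding it there, touching nothing on the jig, and leave the other things on the bench where they are.

Things in the scene. Friction and masses are not known exactly. Their poses are not given: they have to be found in the camera images.
- jig: Fixed wooden board 210 x 300 mm (x, y), 18 mm thick, on the bench; origin at the centre of its underside, z up. Carries a caliper: steel beam along x near the -y edge, fixed jaw (face at x = +50 mm, y -128 to -53 mm, 36 mm tall above the board) and a like sliding jaw that moves along the jig's +x to shut. Brass socket on the +y half.
- caliper (a joint): travel of the sliding jaw towards the fixed jaw (along the jig's +x), m. 0 = fully open, gap 70 mm; gap = 0.070 - value, so 0.040 with the kingpin (30 mm) held between both jaws. Slides with about 3 N friction (plus up to about 3.5 N while it pushes the kingpin along) and stays where it is left.
- thumb_post (a point): centre of the upper part of the red post on the sliding jaw, to pinch or push it by: 14 mm (jig x) by 24 mm (jig y), top 20 mm above this point, standing free down to 23 mm below it; 55 mm behind the jaw's face (43 mm to the jaw's back). Axes as the jig's.
- kingpin_top (a point): centre of the top face of the kingpin: bright steel cylinder 30 mm in diameter, 60 mm tall, loose, standing upright on the jig board between the jaws; z up. The sliding jaw pushes it along until it meets the fixed jaw.
- kingpin: the same kingpin; origin at the centre of its foot.
- anvil: the caliper's fixed jaw with its foot, steel; origin and axes coincide with the jig's (the jaw's face is at x = +50 mm there).
- socket (a point): centre of the top of the brass socket on the jig, a 50 x 50 mm block 20 mm tall with a 14 mm hole, top 38 mm above the bench; on the jig at x = +35, y = +95 mm, 170 mm from where the kingpin stands when the jaws are shut. Axes as the jig's.
- lever_balance (a point): balance point of the blue cast lever (0.4 to 0.85 kg), in its straight bar, half-way up. Bar along x, 16 mm wide, 22 mm tall, middle 26 mm above the lever's underside. Eye (ring, 52 mm outside, 34 mm bore, 38 mm tall) centred at x = -65 mm, tie pin (12 mm, under a 22 mm boss) at x = +105 mm; bar widens to 28 mm from the eye to x = -26 mm. Lies level on the bench on eye and pin; z up.
- lever: the same lever; origin on its underside plane 26 mm below the balance point, x from eye to tie pin.
- lever_eye (a point): centre of the eye at its underside, 65 mm from the balance point.
- lever_pin (a point): foot of the tie pin, level with the eye's underside, 105 mm from the balance point.
- tape: bystander: yellow roll of tape, 90 mm across, 25 mm tall, lying on the bench; origin under its centre.
- jar: bystander: white plastic jar with a red cap, 64 mm across, 85 mm tall; origin under its centre.
- wrench: bystander: steel wrench lying on the bench along its x; origin under it.
Not all that is in view belongs to the job. Of the things like the lever, leave any that is orange; of the rest the larger one is meant.

How it is judged:
On the way, in this order (a step that is already met when the one before it is completed fails the run):
1. the caliper is shut on the kingpin: both jaws press on it with more than 2 N (contact force between kingpin and anvil above 2 N and contact force between kingpin and caliper above 2 N and value of joint caliper between 0.038 and 0.042 m), for 0.05 s.
2. the lever is lifted by its balance point (gripped within 25 mm of it), roughly level (contact force between lever and the fingers above 1 N and horizontal distance between the grasp point and lever_balance below 0.025 m and height (world z) of lever_balance above 0.07 m and angle between lever_balance's own z axis and vertical below 0.2 rad), for 0.2 s.
At the end, for the whole second after the job is handed in: Lever gripped within 25 mm of its balance point, at rest, level within 5 deg, eye within 10 mm of the kingpin axis and 12 to 55 mm above its top, tie pin within 20 mm sideways of the socket. Lever and robot touch nothing on the jig; kingpin upright, caliper at 38 to 42 mm (contact force between lever and the fingers above 1 N and horizontal distance between the grasp point and lever_balance below 0.025 m and value of joint caliper between 0.038 and 0.042 m and angle between lever_balance's own z axis and vertical below 0.09 rad and horizontal distance between lever_eye and kingpin_top below 0.01 m and horizontal distance between lever_pin and socket below 0.02 m and z of lever_eye in the frame of kingpin_top between 0.012 and 0.055 m and contact force between each of lever, the arm, the fingers and jig below 0.2 N and contact force between each of lever, the arm, the fingers and kingpin below 0.2 N and angle between kingpin_top's own z axis and vertical below 0.05 rad and linear speed of lever below 0.02 m/s and angular speed of lever below 0.1 rad/s); the arm keeps its last pose, push and grip.
It fails at once if the tape is pushed more than 3 cm (distance of tape from where it was at the start of the episode above 0.03 m).
It fails at once if the jar is pushed more than 3 cm (distance of jar from where it was at the start of the episode above 0.03 m).
It fails at once if the wrench is pushed more than 3 cm (distance of wrench from where it was at the start of the episode above 0.03 m).
It fails at once if the kingpin is knocked over (angle between kingpin_top's own z axis and vertical above 0.4 rad).
It also fails if it takes over 48 s, if anything falls off the work surface, if the arm or the gripper's body presses on something with over 40 N, if the wrist force passes 120 N, or if a joint passes its speed limit or range.

ROBOT

A 6-joint arm with a two-finger parallel gripper is mounted at the origin on the work surface. World frame = base frame: x ahead of the robot, y to its left, z up, the work surface at z = 0. Lengths are in m, angles in rad, forces in N, time in s.
With the tool pointing down it reaches from about 0.35 to 0.975 m from the base axis. Payload 4.9 kg.
Tool frame: the origin (TCP) lies on the centre line of the jaws, within the pads' length; the fingertips stand 14 mm ahead of it and the grasp point (between the pads) lies 5 mm behind it; x points along the fingers, z is the direction in which the jaws open and shut, and the axes are right-handed (so a half turn about x gives the same grasp; the last joint's range is limited). The gripper opens to 85 mm and grips with 20 to 120 N. Pads are 22 mm wide; open, the fingers measure 114 mm over their backs; the gripper's body (76 mm by 85 mm) begins 54 mm behind the grasp point. The pads swing forward as they close: fully open they stand 13 mm farther back than shut.
Start: joints at [-1.351, 0.053, 1.613, -0, 1.476, -0.119], TCP at [0.208, -0.589, 0.245] pointing down, gripper open.
Joint ranges: [-3.01, 3.01], [-1.01, 2.22], [0.06, 2.58], [-1.02, 4.17], [0.09, 2.62], [-3.14, 3.14]. Speed limits (rad/s): [2.57, 2.57, 3.14, 3.14, 3.14, 3.14].

INTERFACE

Orientations are given as a rotation vector (axis times angle).
In Python, from station import ctrl gives the robot as it stands.
- The arm moves only by the tool move_arm, never from a script. Its argument "increments" is a list that holds one entry, the list of rows, each a list of 4 numbers: the shift along the tool's x, y, z in units of 25 cm (1.0 is 25 cm), then the turn about the tool's x in units of 90 degrees (1.0 is 90 degrees). A call has 1 to 20 rows; each row shifts and turns the commanded pose from where the row before left it, along the tool's axes as they then stand; what a row does not reach is not made up. A row lasts 1/12 s, in which the tool goes at most 41.7 mm and 7.16 degrees, less where a joint would pass 70% of its speed; a pose out of reach is approached as far as the arm can. A call with a number of a shift or a turn outside -1 to 1 is refused whole. A call with a gripper value outside its range is refused whole. "gripper" is the closure, from 0 (fully open) to 1 (shut), set as the call begins (left out, the last holds). The fingers move at their own pace and stop on an object; "squeeze" is the grip in N (left out, the last holds). Time passes only in rows, so rows that do not move let the fingers close. It gives the time, the measured TCP pose, the force and the opening at its end, in the units of the state.
- ctrl.get_obs(): the state, without advancing time (a new reading comes with each control period).
- ctrl.get_image(name): name is "side" or "top"; returns a dict with "pixels" (480x640x3 uint8, red, green, blue), "depth" (480x640 float32, m along the optical axis (not along the pixel's ray), 0 where there is no reading), "K" (3x3 intrinsics, pixels), "extrinsics" (4x4, takes a point from camera to world coordinates). Camera axes: x right, y up, looking along -z (the intrinsics and any distortion apply to the point x, -y, -z); pixel columns grow to the right and rows downward; lengths in m; the calibration is good to about 2 mm. A picture is of the moment at which its call begins.
- ctrl.finish_job(): hands the job in, once; it reports no verdict.
Trained networks look in the newest picture that a camera, given by its name, has taken for a name from the list of things; names that differ only in an ending like _2 or _b are one class to them, and where a whole thing is asked for, a point or a joint stands for the part that bears it (a point fixed in the world has none). Each returns a list of dicts, best first, with "score" (0 to 1); they miss things now and then, are a little off and sometimes report something else, mostly with a low value. They report only what shows in the picture. A call takes as long as a camera call. They do not tell look-alikes from the thing itself.
- ctrl.trace(camera, target): "region" (480x640 bool, what is visible of it) and "pixel" ([row, column] in pixels, amid what is visible of it).
The state is a dict: "t": time; "q": joint angles; "dq": joint speeds; "effort": joint torques, N m; "tool_pos": TCP position; "tool_rot": TCP orientation; "contact_force": force on the tool from outside, world axes, zero at the start; "wrist_torque": the same for the moment, N m; "opening": finger opening in m.
Only numpy, scipy, OpenCV 4.12 (cv2) and the standard library are available. Lean on these libraries where they do the work, as an engineer would, in place of code of your own. Each camera call takes 0.05 s, during which the arm holds its last target. There are 200 camera calls.

## Working session

There is one attempt and no reset: what is moved stays moved. The work goes in short steps, Python scripts to look and compute and a tool call to move; the robot and the scene stay as the last step left them, time stands still between calls to the robot, and variables do not carry over. Pictures are saved under pics/ and viewed, about 8 in all and at most 12, crops included, and the job is handed in when it is done.

Besides the shell and the picture viewer there is one more tool, called by a JSON object that holds its "api" and its "payload". move_arm: Moves the arm, as the interface text tells. Shifts and turns lie within -1 to 1; 1 stands for 25 cm of shift or 90 degrees of turn. Its arguments: {"type":"object","properties":{"increments":{"type":"array","items":{"type":"array","items":{"type":"array","items":{"type":"number","minimum":-1,"maximum":1}}}},"gripper":{"type":"number"},"squeeze":{"type":"number"}},"required":["increments"]}

```bash
ls; mkdir -p pics; python3 - <<'E'
from station import ctrl
import cv2,numpy as np
o=ctrl.get_obs(); print({k:np.round(v,3) for k,v in o.items()})
ims=[]
for c in("top","side"):
    i=ctrl.get_image(c); np.savez(f"{c}.npz",**i); print(c,i["K"].round(1).tolist(),i["extrinsics"].round(3).tolist(),[k for k in i])
    cv2.imwrite(f"pics/{c}0.png",i["pixels"][:,:,::-1])
    for t in("lever","thumb_post","kingpin","socket","jig","anvil"):
        for r in ctrl.trace(c,t): print(c,t,round(r["score"],2),r["pixel"],r["region"].sum())
E
```

```text
pics
{'t': np.float64(0.0), 'q': array([-1.351,  0.053,  1.614,  0.   ,  1.476, -0.119]), 'dq': array([ 0.   , -0.001, -0.001, -0.   , -0.002, -0.   ]), 'effort': array([-0.0000e+00, -3.9369e+01, -3.7017e+01, -0.0000e+00,  7.0000e-03,
       -0.0000e+00]), 'tool_pos': array([ 0.208, -0.589,  0.244]), 'tool_rot': array([ 0.957,  1.352, -0.955]), 'contact_force': array([-0.547, -0.463,  0.572]), 'wrist_torque': array([-0.012,  0.008, -0.01 ]), 'opening': np.float64(0.085)}
top [[492.4, 0.0, 314.9], [0.0, 492.4, 243.3], [0.0, 0.0, 1.0]] [[0.01, 0.985, -0.174, 0.369], [-1.0, 0.011, 0.004, -0.039], [0.006, 0.174, 0.985, 1.222], [0.0, 0.0, 0.0, 1.0]] ['pixels', 'depth', 'K', 'extrinsics']
top lever 0.89 [331.2, 482.6] 486
top lever 0.88 [261.5, 512.9] 848
top thumb_post 0.73 [241.6, 295.3] 793
top kingpin 0.47 [212.5, 278.9] 187
top socket 0.7 [234.1, 250.5] 9908
top jig 0.78 [238.7, 252.8] 9777
top jig 0.16 [243.5, 296.7] 791
top anvil 0.85 [197.5, 285.0] 351
top anvil 0.18 [195.5, 426.8] 515
side [[446.8, 0.0, 327.4], [0.0, 446.8, 241.8], [0.0, 0.0, 1.0]] [[-0.769, 0.332, -0.546, -0.064], [-0.639, -0.367, 0.676, 0.752], [0.024, 0.869, 0.494, 0.659], [0.0, 0.0, 0.0, 1.0]] ['pixels', 'depth', 'K', 'extrinsics']
side lever 0.87 [234.4, 412.9] 544
side lever 0.65 [205.4, 421.3] 404
side lever 0.53 [255.7, 289.1] 247
side thumb_post 0.94 [261.9, 313.3] 735
side kingpin 0.69 [250.3, 287.5] 263
side kingpin 0.69 [264.1, 317.7] 653
side socket 0.93 [288.8, 276.0] 6431
side jig 0.97 [286.2, 277.4] 6602
side anvil 0.74 [250.9, 274.7] 214
side anvil 0.51 [233.6, 407.6] 456
```

View pics/top0.png

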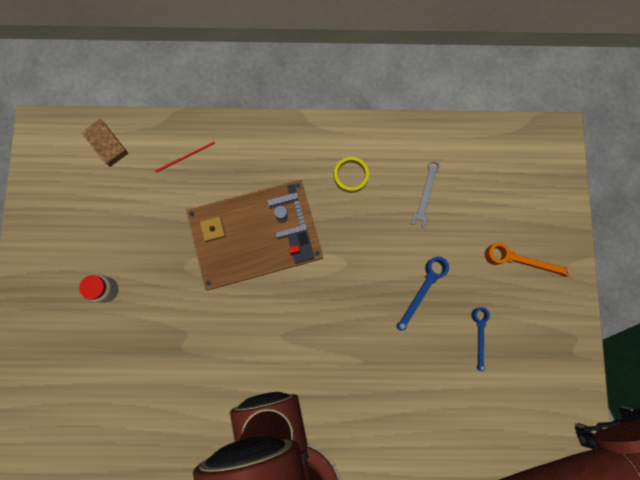

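View pics/side0.png

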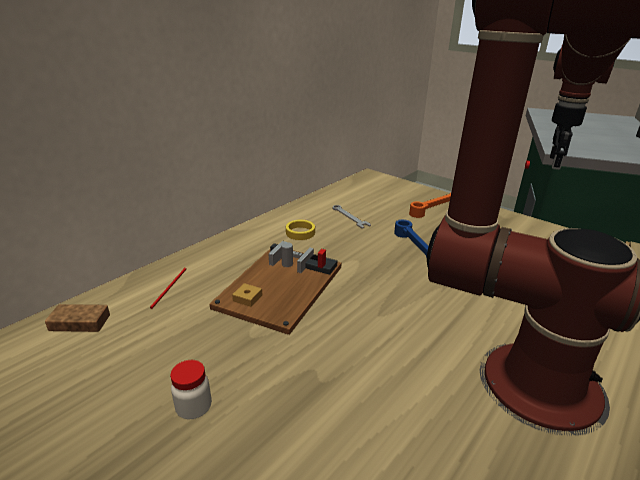

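The top view shows the large blue lever with its eye near (437,268) and pin near (402,326). The jig is around (254,235), with the red post at (293,250), the kingpin at (281,213) and the socket at (212,229). The smaller blue lever at (481,340) and the orange one are decoys. The side view agrees.

```bash
cat > h.py <<'E'
import numpy as np,cv2
from station import ctrl
from scipy.spatial.transform import Rotation as R
def cloud(i):
    K,E,d=i["K"],i["extrinsics"],i["depth"]
    v,u=np.mgrid[:480,:640]
    P=np.stack([(u-K[0,2])/K[0,0]*d,-(v-K[1,2])/K[1,1]*d,-d],-1)
    P=P@E[:3,:3].T+E[:3,3]; P[d==0]=np.nan
    return P
def hsv(i): return cv2.cvtColor(np.ascontiguousarray(i["pixels"]),cv2.COLOR_RGB2HSV)
E
cat > m.py <<'E'
from h import *
i=dict(np.load("top.npz")); P=cloud(i); H=hsv(i); h,s,v=[H[...,k].astype(int) for k in range(3)]
def box(u0,v0,u1,v1):
    b=np.zeros((480,640),bool); b[v0:v1,u0:u1]=1; return b
print("bench z",np.nanmedian(P[300:330,150:250,2]))
j=box(180,170,330,300)
Z=P[...,2]
def rect(m):
    c,sz,a=cv2.minAreaRect((P[m][:,:2]*1000).astype(np.float32)); return np.round(c,1),np.round(sz,1),round(a,2)
m=j&(Z>.009)&(Z<.03); m=cv2.morphologyEx(m.astype(np.uint8),cv2.MORPH_OPEN,np.ones((3,3)))>0
mm=cv2.morphologyEx((j&(Z>.009)&(Z<.2)).astype(np.uint8),cv2.MORPH_OPEN,np.ones((3,3)))>0
print("board z",np.median(Z[m]),rect(mm))
red=j&((h<6)|(h>174))&(s>170)&(v>80); print("red",red.sum(),np.median(P[red],0),Z[red].max())
t=red&(Z>Z[red].max()-.008);print(" top",t.sum(),P[t].mean(0),rect(t))
k=box(268,200,294,226)&(Z>.070);print("kingtop",k.sum(),np.nanmean(P[k],0),np.ptp(P[k],axis=0),rect(k))
br=box(195,210,230,245)&(Z>.033)&(Z<.045);print("socket",br.sum(),np.mean(P[br],0),rect(br))
b=box(390,250,460,340)&(h>100)&(h<125)&(s>120)
print("lever",b.sum(),np.percentile(Z[b],[5,50,95]))
Q=P[b&(Z>.02)]
e=box(422,252,455,284)&b&(Z>.030); print("eye",e.sum(),cv2.minEnclosingCircle((P[e][:,:2]*1000).astype(np.float32)),np.median(Z[e]))
p=box(395,318,410,335)&b&(Z>.02); print("pin",p.sum(),cv2.minEnclosingCircle((P[p][:,:2]*1000).astype(np.float32)),np.median(Z[p]))
E
python3 m.py
```

```text
bench z -0.0002961710298561293
board z 0.017749263325741005 (array([605.5, 109.7]), array([211.5, 301. ]), 16.08)
red 60 [0.5569625  0.00517913 0.07905293] 0.08439979745952231
 top 53 [0.55705295 0.00602495 0.0795312 ] (array([557.4,   5.9]), array([13.8, 21.7]), 14.89)
kingtop 126 [0.64629709 0.04098105 0.07713109] [0.02885844 0.02854442 0.01219929] (array([646.8,  40.5]), array([28.8, 28.4]), 1.73)
socket 388 [0.61211284 0.20987446 0.03776009] (array([612.8, 210.2]), array([51. , 50.5]), 15.93)
lever 617 [nan nan nan]
eye 280 ((514.226318359375, -333.75262451171875), 39.04911422729492) 0.03669368915063864
pin 62 ((388.3892822265625, -256.89996337890625), 17.90233612060547) 0.03665104581007361
```

```bash
cat >> m.py <<'E'
print("----")
b=box(385,245,465,345)&(h>95)&(h<130)&(s>90)&(Z>.028)&(Z<.048)
n,l,st,_=cv2.connectedComponentsWithStats(b.astype(np.uint8)); b=l==1+np.argmax(st[1:,4])
X=P[b][:,:2]; print(b.sum(),np.median(Z[b]),rect(b))
vx,vy,x0,y0=cv2.fitLine((X*1000).astype(np.float32),cv2.DIST_HUBER,0,.01,.01).ravel()/np.array([1,1,1000,1000])
d=np.array([vx,vy]); d*=np.sign(-d[0]); c=np.array([x0,y0]); nrm=np.array([-d[1],d[0]])
a=(X-c)@d; w=(X-c)@nrm; print("yaw",np.degrees(np.arctan2(d[1],d[0])),"len",a.max()-a.min(), "ends",a.min(),a.max())
from scipy.optimize import least_squares
T=lambda q:(c+q*d)
# section centres along the bar
for q in np.arange(a.min(),a.max(),.02):
    k=(a>=q)&(a<q+.02); print(round(q-a.min(),3),round(w[k].min()*1000,1),round(w[k].max()*1000,1))
mid=(a.min()+.026+a.max()-.011)/2; eye=T(mid-.085);pin=T(mid+.085);print("eye",eye,"bal",T(mid-.02),"pin",pin)
o=ctrl.get_obs(); M=R.from_rotvec(o["tool_rot"]).as_matrix(); print(M.round(3), "z yaw",np.degrees(np.arctan2(M[1,2],M[0,2])))
E
python3 m.py | sed -n '/----/,$p'
```

```text
----
625 0.03639083481682248 (array([ 463.8, -295.9]), array([ 49.9, 204.1]), 52.19)
yaw 146.85786840243767 len 0.20485063817501958 ends -0.10716424626629613 0.09768639190872346
0.0 -23.4 23.6
0.02 -25.5 24.6
0.04 -19.8 18.2
0.06 -11.7 10.2
0.08 -6.8 8.0
0.1 -7.0 6.9
0.12 -6.8 7.8
0.14 -6.5 7.6
0.16 -6.3 8.2
0.18 -8.6 11.0
0.2 -6.5 6.3
eye [ 0.52475162 -0.34338565] bal [ 0.47032602 -0.30784899] pin [ 0.38240774 -0.25044362]
[[ 0.     0.943  0.332]
 [-0.     0.332 -0.943]
 [-1.     0.     0.   ]] z yaw -70.58804666948602
```

{"api": "move_arm", "payload": {"increments": [[[0, 0.1, -0.094, 0], [0, 0.1, -0.094, 0], [0, 0.1, -0.094, 0], [0, 0.1, -0.094, 0], [0, 0.1, -0.094, 0], [0, 0.1, -0.094, 0], [0, 0.1, -0.094, 0], [0, 0.1, -0.094, 0], [0, 0.1, -0.094, 0], [0, 0.1, -0.094, 0], [0, 0.1, -0.094, 0], [0, 0.1, -0.094, 0], [0, 0.1, -0.094, 0], [0, 0.1, -0.094, 0], [0, 0.1, -0.094, 0], [0, 0.1, -0.094, 0], [0, 0.1, -0.094, 0], [0, 0.1, -0.094, 0], [0, 0.1, -0.094, 0], [0, 0, 0, 0.037]]], "gripper": 1}}

```text
t: 2.37
tool_pos: [0.5088, -0.006, 0.2455]
tool_rot: [0.998, 1.331, -0.994]
contact_force: [-0.6, -0.6, -0.2]
opening: 0.0001
```

{"api": "move_arm", "payload": {"increments": [[[0.074, 0, 0.005, 0], [0.074, 0, 0.005, 0], [0.074, 0, 0, 0], [0.074, 0, 0, 0], [0.074, 0, 0, 0], [0.074, 0, 0, 0], [0.074, 0, 0, 0], [0.074, 0, 0, 0], [0.074, 0, 0, 0], [0.074, 0, 0, 0], [0, 0, 0, 0], [0, 0, 0, 0]]]}}

```text
t: 3.37
tool_pos: [0.5072, -0.0127, 0.0595]
tool_rot: [0.999, 1.331, -1.001]
contact_force: [0.8, 1.3, 0.6]
opening: -0.0002
```

```bash
cat > s.py <<'E'
from h import *
o=ctrl.get_obs(); p=o["tool_pos"]; M=R.from_rotvec(o["tool_rot"]).as_matrix(); d=p[:2]*1000-[605.5,109.7]; a=np.radians(16.08)
print("t",o["t"],"jig xy",d@[np.cos(a),np.sin(a)],d@[-np.sin(a),np.cos(a)],"p",p,"yaw y",np.degrees(np.arctan2(M[1,1],M[0,1])),"F",o["contact_force"],"op",o["opening"],"down",M[:,0].round(4),"q",o["q"].round(2))
E
python3 s.py
python3 - <<'E'
from h import *
i=ctrl.get_image("side"); cv2.imwrite("pics/s1.png",cv2.resize(i["pixels"][180:340,200:400,::-1],(800,640))[:600])
E
```

```text
t 3.3667 jig xy -128.40122607108424 -90.40078867132735 p [ 0.5071615  -0.01272842  0.05950689] yaw y 16.080624329397043 F [0.82536067 1.31980142 0.57521892] op -0.000219083728369865 down [-2.5e-03  4.0e-04 -1.0e+00] q [-0.17 -0.03  2.03  0.    1.15  1.12]
```

View pics/s1.png

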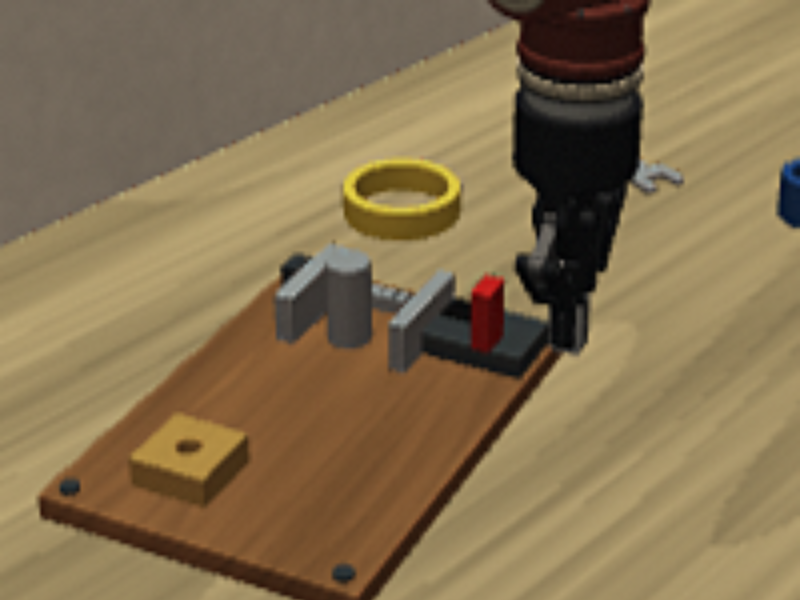

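The fingers stand closed behind the red post, at about (570,330) in the crop against the post at (488,315), above the carriage. Nothing is in the way, so I'll push.

{"api": "move_arm", "payload": {"increments": [[[0, 0.016, -0.008, 0], [0, 0.016, -0.008, 0], [0, 0.016, 0, 0], [0, 0.016, 0, 0], [0, 0.016, 0, 0], [0, 0.016, 0, 0], [0, 0.016, 0, 0], [0, 0.012, 0, 0], [0, 0.012, 0, 0], [0, 0.012, 0, 0], [0, 0.012, 0, 0], [0, 0.012, 0, 0], [0, 0.012, 0, 0], [0, 0.012, 0, 0], [0, 0.012, 0, 0], [0, 0.012, 0, 0], [0, 0.012, 0, 0], [0, 0.012, 0, 0], [0, 0.012, 0, 0], [0, 0.012, 0, 0]]]}}

```text
t: 5.08
tool_pos: [0.5712, 0.0096, 0.0602]
tool_rot: [0.999, 1.33, -1.001]
contact_force: [-4.0, -2.0, 2.7]
opening: -0.0001
```

```bash
python3 s.py
```

```text
t 5.0833 jig xy -60.72844926501348 -86.72193083361657 p [0.57116767 0.00955047 0.06017325] yaw y 16.085708817636572 F [-4.04159776 -2.01949719  2.71609754] op -6.944982778081016e-05 down [-1.1e-03 -2.0e-04 -1.0e+00] q [-0.11  0.11  1.88 -0.    1.15  1.18]
```

{"api": "move_arm", "payload": {"increments": [[[0, 0.004, 0, 0], [0, 0.004, 0, 0], [0, 0.004, 0, 0], [0, 0.004, 0, 0], [0, 0.004, 0, 0], [0, 0.004, 0, 0], [0, 0.004, 0, 0], [0, 0.004, 0, 0], [0, 0, 0, 0]]]}}

```text
t: 5.83
tool_pos: [0.5791, 0.0118, 0.0602]
tool_rot: [1.0, 1.329, -1.0]
contact_force: [-4.3, -1.0, 1.4]
opening: -0.0002
```

```bash
python3 s.py
```

```text
t 5.8333 jig xy -52.486572628431695 -86.74082848907088 p [0.57909233 0.01181514 0.06019783] yaw y 16.080130134753354 F [-4.28548757 -0.97221194  1.40374697] op -0.0002347653020045698 down [ 1.e-04  1.e-04 -1.e+00] q [-0.11  0.13  1.86  0.    1.15  1.18]
```

{"api": "move_arm", "payload": {"increments": [[[0, 0.004, 0, 0], [0, 0.004, 0, 0], [0, 0.004, 0, 0], [0, 0, 0, 0]]]}}

```text
t: 6.17
tool_pos: [0.5794, 0.0119, 0.0602]
tool_rot: [0.996, 1.334, -1.005]
contact_force: [-14.8, -4.1, 9.6]
opening: -0.0001
```

```bash
python3 s.py
```

```text
t 6.1667 jig xy -52.13509925076942 -86.7101599568867 p [0.57942156 0.01194196 0.06017686] yaw y 16.10703744489128 F [-14.7782233   -4.09565483   9.56408535] op -9.835036745568278e-05 down [-0.0074 -0.0015 -1.    ] q [-0.11  0.14  1.85 -0.    1.16  1.18]
```

{"api": "move_arm", "payload": {"increments": [[[0, 0.004, 0, 0], [0, 0.004, 0, 0], [0, 0, 0, 0], [0, 0, 0, 0], [0, -0.01, 0, 0], [0, -0.02, 0, 0], [0, -0.04, 0, 0], [0, -0.04, 0, 0], [-0.05, 0, 0, 0], [-0.1, 0, 0, 0], [-0.1, 0, 0, 0], [-0.1, 0, 0, 0], [-0.1, 0, 0, 0], [-0.1, 0, 0, 0], [-0.1, 0, 0, 0], [-0.1, 0, 0, 0], [0, 0, 0, 0]]]}}

```text
t: 7.58
tool_pos: [0.5604, 0.0053, 0.2561]
tool_rot: [1.004, 1.317, -0.993]
contact_force: [1.0, 0.2, 1.6]
opening: 0.0001
```

```bash
python3 s.py
```

```text
t 7.5833 jig xy -72.2246363886474 -87.84418164743126 p [0.5604321  0.00528792 0.25606917] yaw y 16.086359118680825 F [1.03328724 0.16302633 1.5773583 ] op 7.858800689871879e-05 down [ 0.0131 -0.0013 -0.9999] q [-0.12 -0.12  1.76  0.    1.48  1.17]
```

{"api": "move_arm", "payload": {"increments": [[[0, -0.069, 0.11, 0], [0, -0.069, 0.11, 0], [0, -0.069, 0.11, 0], [0, -0.069, 0.11, 0], [0, -0.069, 0.11, 0], [0, -0.069, 0.11, 0], [0, -0.069, 0.11, 0], [0, -0.069, 0.11, 0], [0, -0.069, 0.11, 0], [0, -0.069, 0.11, 0]]], "gripper": 0}}

```text
t: 8.42
tool_pos: [0.4672, -0.3079, 0.2482]
tool_rot: [1.0, 1.327, -1.0]
contact_force: [0.2, -0.5, 0.6]
opening: 0.0858
```

{"api": "move_arm", "payload": {"increments": [[[0, 0, 0, -0.0766], [0, 0, 0, -0.0766], [0, 0, 0, -0.0766], [0, 0, 0, -0.0766], [0, 0, 0, -0.0766], [0, 0, 0, -0.0766], [0, 0, 0, -0.0766], [0, 0, 0, -0.0766], [0, 0, 0, -0.0766], [0, 0, 0, -0.0766], [0, 0, 0, -0.0766], [0, 0, 0, -0.0766], [0, 0, 0, -0.0766], [0, 0, 0, -0.0766], [0, 0, 0, -0.0766], [0, 0, 0, -0.0766], [0, 0, 0, -0.0766], [0, 0, 0, -0.0766], [0, 0, 0, -0.0766], [0, 0, 0, 0]]]}}

```text
t: 10.08
tool_pos: [0.4678, -0.3064, 0.2481]
tool_rot: [-0.778, 1.427, 0.777]
contact_force: [0.4, -0.4, -0.1]
opening: 0.0853
```

```bash
python3 s.py
python3 - <<'E'
from h import *
for c in("side","top"):
    i=ctrl.get_image(c); np.savez(f"{c}2.npz",**i); a=i["pixels"][:,:,::-1]
    a=a[180:340,200:440] if c=="side" else a[160:350,180:465]
    cv2.imwrite(f"pics/{c}2.png",cv2.resize(a,None,fx=2.8,fy=2.8))
P=cloud(i); Z=P[...,2]; k=np.zeros((480,640),bool); k[195:226,265:300]=1; k&=(Z>.07)&(Z<.09); print(k.sum(),np.mean(P[k],0),cv2.minAreaRect((P[k][:,:2]*1000).astype(np.float32)))
E
```

```text
t 10.0833 jig xy -247.5436938871873 -361.73605905881124 p [ 0.46783462 -0.30644793  0.2480731 ] yaw y 147.1764276080761 F [ 0.40569414 -0.40571873 -0.13012238] op 0.08533345019743437 down [ 9.e-04 -4.e-04 -1.e+00] q [-0.71 -0.11  1.76  0.    1.48 -1.71]
121 [0.65932293 0.04471235 0.07707761] ((660.0389404296875, 44.529361724853516), (27.777427673339844, 28.770166397094727), 70.294189453125)
```

View pics/top2.png

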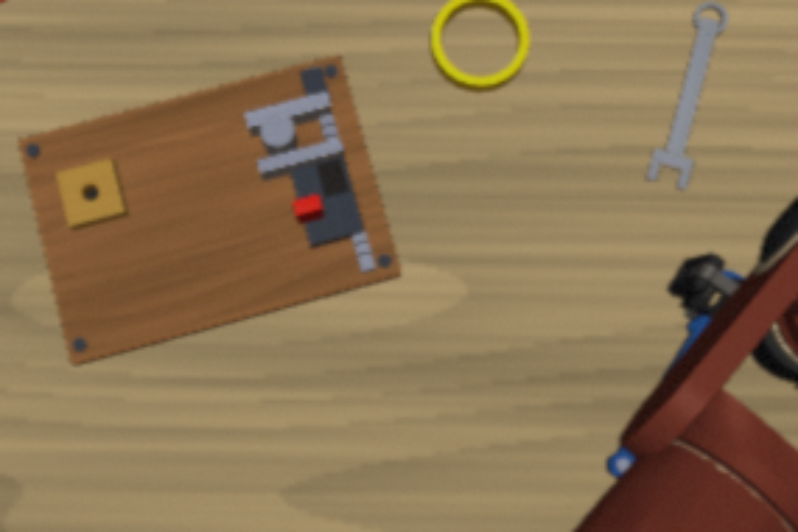

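The caliper is shut: both jaws (crop (287,110) and (300,158)) touch the kingpin at (278,130). It measures (0.660,0.045), which matches jig x of about 35 mm. Now I'll descend to the lever.

{"api": "move_arm", "payload": {"increments": [[[0.1, -0.012, 0, 0], [0.1, 0, 0, 0], [0.1, 0, 0, 0], [0.1, 0, 0, 0], [0.1, 0, 0, 0], [0.1, 0, 0, 0], [0.1, 0, 0, 0], [0.1, 0, 0, 0], [0, 0, 0, 0], [0, 0, 0, 0]]]}}

```text
t: 11.02
tool_pos: [0.4694, -0.3073, 0.0465]
tool_rot: [-0.773, 1.429, 0.778]
contact_force: [0.4, -0.9, 0.5]
opening: 0.0853
```

```bash
python3 s.py
```

```text
t 11.0167 jig xy -246.3111676613933 -362.9783763689089 p [ 0.46936302 -0.30730026  0.04654521] yaw y 146.97334455139892 F [ 0.35687729 -0.88294999  0.4630227 ] op 0.08529036662618107 down [-0.0026  0.0023 -1.    ] q [-0.71  0.11  1.9   0.    1.13 -1.71]
```

{"api": "move_arm", "payload": {"increments": [[[0.03, 0, 0, 0], [0.03, 0, 0, 0], [0.034, 0, 0, 0], [0, 0, 0, 0], [0, 0, 0, 0]]]}}

```text
t: 11.43
tool_pos: [0.4701, -0.3079, 0.024]
tool_rot: [-0.776, 1.428, 0.777]
contact_force: [-0.2, 0.2, -0.2]
opening: 0.0852
```

{"api": "move_arm", "payload": {"increments": [[[0, 0, 0, 0], [0, 0, 0, 0], [0, 0, 0, 0], [0, 0, 0, 0], [0, 0, 0, 0], [0, 0, 0, 0], [0, 0, 0, 0], [0, 0, 0, 0], [0, 0, 0, 0], [0, 0, 0, 0]]], "gripper": 1, "squeeze": 80}}

```text
t: 12.27
tool_pos: [0.4704, -0.3084, 0.0247]
tool_rot: [-0.777, 1.428, 0.776]
contact_force: [-2.1, 0.6, 3.8]
opening: 0.0147
```

```bash
python3 s.py
```

```text
t 12.2667 jig xy -245.58966694538861 -364.2900635341407 p [ 0.4704196  -0.30836079  0.0247181 ] yaw y 147.06919773781757 F [-2.14845629  0.61679405  3.83808727] op 0.014723308517873967 down [ 2.e-04 -4.e-04 -1.e+00] q [-0.71  0.15  1.91 -0.    1.08 -1.71]
```

{"api": "move_arm", "payload": {"increments": [[[-0.01, 0, 0, 0], [-0.02, 0, 0, 0], [-0.04, 0, 0, 0], [-0.06, 0, 0, 0], [-0.08, 0, 0, 0], [-0.08, 0, 0, 0], [-0.08, 0, 0, 0], [-0.08, 0, 0, 0], [-0.08, 0, 0, 0], [-0.06, 0, 0, 0], [-0.04, 0, 0, 0], [-0.03, 0, 0, 0], [0, 0, 0, 0], [0, 0, 0, 0], [0, 0, 0, 0]]]}}

```text
t: 13.52
tool_pos: [0.4697, -0.3076, 0.1877]
tool_rot: [-0.774, 1.429, 0.778]
contact_force: [-0.1, 0.8, -4.5]
opening: 0.0146
```

```bash
python3 s.py
python3 - <<'E'
from h import *
for c in("side","top"):
    i=ctrl.get_image(c); np.savez(f"{c}3.npz",**i)
    cv2.imwrite(f"pics/{c}3.png",i["pixels"][:,:,::-1])
    P=cloud(i);H=hsv(i);m=(H[...,0]>95)&(H[...,0]<130)&(H[...,1]>90)&(P[...,2]>.1)&(P[...,2]<.25)
    Q=P[m]; d=np.array([-.8387,.5446]); a=(Q[:,:2]-ctrl.get_obs()["tool_pos"][:2])@d
    print(c,m.sum(),a.min(),a.max(),[(round(x,3),np.percentile(Q[(a>=x)&(a<x+.015),2],[5,50,95]).round(4)) for x in np.arange(-.095,.12,.03) if ((a>=x)&(a<x+.015)).sum()>3])
E
```

```text
t 13.5167 jig xy -246.09359170567643 -363.32396324654627 p [ 0.4696678  -0.30757206  0.18774702] yaw y 147.06859339479388 F [-0.11257183  0.78706167 -4.53843398] op 0.014595006182538596 down [-0.0019  0.0017 -1.    ] q [-0.71 -0.05  1.82  0.    1.38 -1.71]
side 500 -0.08609337990197843 0.5764562845644144 [(np.float64(-0.095), array([0.1918, 0.1949, 0.201 ])), (np.float64(-0.065), array([0.1678, 0.1873, 0.2021])), (np.float64(-0.035), array([0.185 , 0.1916, 0.1974])), (np.float64(-0.005), array([0.1806, 0.2022, 0.2325])), (np.float64(0.025), array([0.1831, 0.1956, 0.2022])), (np.float64(0.055), array([0.1828, 0.1949, 0.2015])), (np.float64(0.085), array([0.1836, 0.1961, 0.2018])), (np.float64(0.115), array([0.1816, 0.1861, 0.2021]))]
top 34 0.012098042414387942 0.03379398630634715 [(np.float64(0.025), array([0.1959, 0.201 , 0.203 ]))]
```

View pics/side3.png

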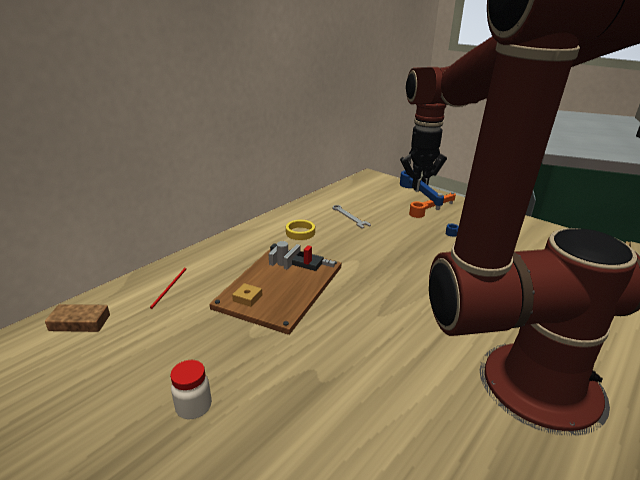

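The lever is held level: its top surface is at about 0.201 from eye to pin. The underside is about 24 mm below the TCP. Next I'll carry it over the jig.

{"api": "move_arm", "payload": {"increments": [[[0, 0.008, 0.03, 0], [0, 0.016, 0.06, 0], [0, 0.016, 0.09, 0], [0, 0.017, 0.1, 0], [0, 0.017, 0.1, 0], [0, 0.017, 0.1, 0], [0, 0.017, 0.1, 0], [0, 0.017, 0.1, 0], [0, 0.017, 0.1, 0], [0, 0.017, 0.1, 0], [0, 0.017, 0.1, 0], [0, 0.017, 0.1, 0], [0, 0.017, 0.1, 0], [0, 0.017, 0.1, 0], [0, 0.017, 0.1, 0], [0, 0.017, 0.1, 0], [0, 0.017, 0.1, 0], [0, 0.017, 0.09, 0], [0, 0.016, 0.06, 0], [0, 0.013, 0.03, 0]]]}}

```text
t: 15.28
tool_pos: [0.6416, 0.1074, 0.1887]
tool_rot: [-0.777, 1.428, 0.778]
contact_force: [-0.6, -0.6, -3.6]
opening: 0.0149
```

{"api": "move_arm", "payload": {"increments": [[[0, 0, 0, 0.015], [0, 0, 0, 0.03], [0, 0, 0, 0.045], [0, 0, 0, 0.05], [0, 0, 0, 0.05], [0, 0, 0, 0.05], [0, 0, 0, 0.05], [0, 0, 0, 0.05], [0, 0, 0, 0.045], [0, 0, 0, 0.04], [0, 0, 0, 0.02], [0, 0, 0, 0.01], [0, 0, 0, 0], [0, 0, 0, 0], [0, 0, 0, 0]]]}}

```text
t: 16.53
tool_pos: [0.6414, 0.1047, 0.1893]
tool_rot: [-0.221, 1.56, 0.22]
contact_force: [-0.3, 0.1, -4.5]
opening: 0.0149
```

```bash
python3 s.py
cat > f.py <<'E'
from h import *
import sys
p=ctrl.get_obs()["tool_pos"]; g=np.radians(16.08); ex=np.array([np.cos(g),np.sin(g)]); ey=np.array([-np.sin(g),np.cos(g)])
for c in("side","top"):
    i=ctrl.get_image(c); np.savez(f"{c}4.npz",**i)
    cv2.imwrite(f"pics/{c}{sys.argv[1]}.png",i["pixels"][:,:,::-1])
    P=cloud(i);H=hsv(i);m=(H[...,0]>95)&(H[...,0]<130)&(H[...,1]>90)&(P[...,2]>.1)&(P[...,2]<.23)&(P[...,0]>.5)&(P[...,1]>-.1)
    n,l,st,_=cv2.connectedComponentsWithStats(cv2.dilate(m.astype(np.uint8),np.ones((3,3)))); print(c,[int(x) for x in st[1:,4] if x>20])
    Q=P[m]; D=Q[:,:2]-[.6055,.1097]; a=D@ey; b=D@ex
    print("jig y ends",np.percentile(a,[0,1,99,100]).round(4))
    for x in np.arange(-.105,.12,.02):
        k=(a>=x)&(a<x+.02)
        if k.sum()>5: print(round(x,3),k.sum(),"x",np.percentile(b[k],[2,98]).round(4),"z",np.percentile(Q[k,2],[5,95]).round(4))
E
python3 f.py 4
```

```text
t 16.5333 jig xy 33.11903913143223 -14.715525888305397 p [0.64139918 0.10473349 0.18926848] yaw y 106.1026030820052 F [-0.27167859  0.07523322 -4.45254272] op 0.014934009122427547 down [-1.e-04 -2.e-04 -1.e+00] q [ 0.05  0.15  1.6  -0.    1.39 -0.23]
side [23, 317, 605]
jig y ends [-0.1016 -0.0969  0.0986  0.1001]
-0.105 33 x [0.006  0.0477] z [0.1756 0.2039]
-0.085 92 x [0.0056 0.0168] z [0.1688 0.2027]
-0.065 82 x [0.0116 0.029 ] z [0.169  0.1983]
-0.045 12 x [-0.0035  0.0352] z [0.1872 0.2279]
-0.025 31 x [0.0049 0.0626] z [0.1869 0.2223]
-0.005 65 x [0.003  0.0661] z [0.1849 0.2246]
0.015 59 x [0.0232 0.0369] z [0.1855 0.2035]
0.035 60 x [0.0232 0.0375] z [0.1837 0.2029]
0.055 62 x [0.0235 0.0358] z [0.1851 0.2031]
0.075 67 x [0.0208 0.0384] z [0.1828 0.2032]
0.095 52 x [0.0241 0.0374] z [0.1813 0.203 ]
top [543, 270]
jig y ends [-0.1053 -0.1039  0.0737  0.0772]
-0.105 141 x [0.0081 0.0526] z [0.1797 0.2044]
-0.085 140 x [0.0065 0.0558] z [0.178  0.2047]
-0.065 102 x [0.013  0.0443] z [0.1909 0.2044]
-0.005 12 x [0.0243 0.0299] z [0.1937 0.2021]
0.015 64 x [0.0238 0.0387] z [0.1974 0.2047]
0.035 59 x [0.0257 0.0391] z [0.1979 0.2041]
0.055 41 x [0.0288 0.0392] z [0.1981 0.2034]
```

View pics/top4.png

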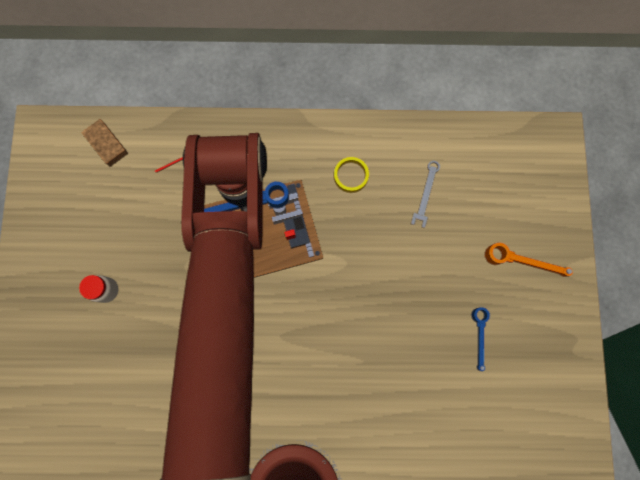

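{"api": "move_arm", "payload": {"increments": [[[0.01, 0.004, 0.005, 0], [0.02, 0.004, 0.005, 0], [0.03, 0, 0, 0], [0.03, 0, 0, 0], [0.03, 0, 0, 0], [0.03, 0, 0, 0], [0.03, 0, 0, 0], [0.02, 0, 0, 0], [0.015, 0, 0, 0], [0.01, 0, 0, 0], [0.004, 0, 0, 0], [0, 0, 0, 0], [0, 0, 0, 0], [0, 0, 0, 0], [0, 0, 0, 0], [0, 0, 0, 0]]]}}

```text
t: 17.97
tool_pos: [0.6436, 0.1078, 0.1325]
tool_rot: [-0.221, 1.559, 0.221]
contact_force: [0.4, 0.3, -5.1]
opening: 0.0146
```

```bash
python3 s.py; python3 f.py 5; python3 -c "
import cv2;a=cv2.imread('pics/side5.png')[200:340,190:370];cv2.imwrite('pics/side5c.png',cv2.resize(a,None,fx=4.2,fy=4.2))"
```

```text
t 17.9667 jig xy 36.06084964291488 -12.342118066262444 p [0.64356851 0.10782886 0.13248585] yaw y 106.11918250924175 F [ 0.38989257  0.31054585 -5.14266128] op 0.014590107182177738 down [ 7.e-04  0.e+00 -1.e+00] q [ 0.05  0.21  1.64  0.    1.3  -0.23]
side [112, 30, 47, 307, 568]
jig y ends [-0.098  -0.0932  0.1011  0.1024]
-0.105 25 x [0.01   0.0505] z [0.1205 0.1474]
-0.085 75 x [0.0093 0.0174] z [0.1123 0.1474]
-0.065 83 x [0.0129 0.0326] z [0.1102 0.1406]
-0.045 13 x [0.0152 0.0253] z [0.1305 0.1821]
-0.025 40 x [-0.0284  0.0637] z [0.1285 0.2165]
-0.005 90 x [-0.009   0.0912] z [0.1304 0.2014]
0.015 54 x [0.0264 0.0381] z [0.129  0.1462]
0.035 57 x [0.0258 0.0402] z [0.1277 0.1462]
0.055 66 x [0.0255 0.0401] z [0.1285 0.1465]
0.075 48 x [0.0234 0.0345] z [0.127  0.1474]
0.095 69 x [0.0251 0.0409] z [0.1242 0.1465]
top [498, 153]
jig y ends [-0.1032 -0.1017  0.0602  0.0673]
-0.105 112 x [0.0118 0.0552] z [0.1222 0.1486]
-0.085 123 x [0.0093 0.0588] z [0.1211 0.1473]
-0.065 108 x [0.0146 0.052 ] z [0.1304 0.1478]
0.015 34 x [0.0289 0.0407] z [0.1418 0.1486]
0.035 34 x [0.0325 0.0421] z [0.141  0.1478]
0.055 9 x [0.037  0.0413] z [0.1416 0.1477]
```

View pics/side5c.png

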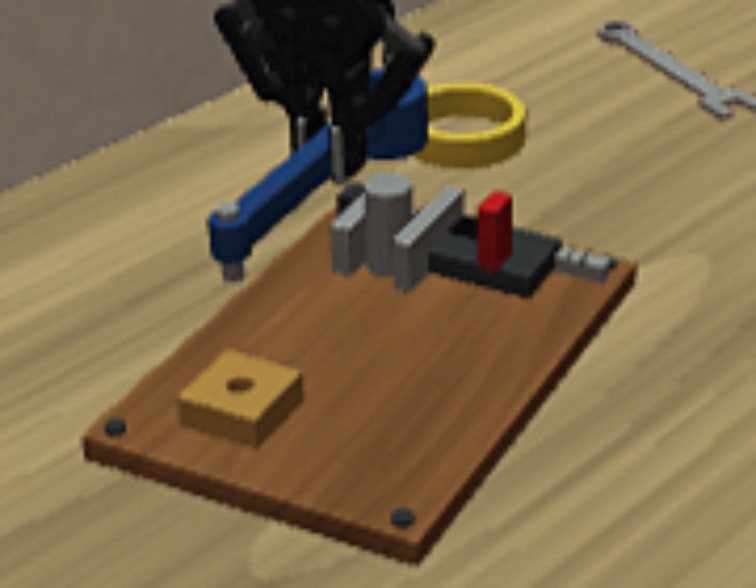

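The eye measures jig (34,-77) against the kingpin at (34,-77.5). Its underside is about 31 mm above the kingpin top, the lever is level, and the pin is over the socket. I'm handing in.

```bash
python3 s.py; python3 -c "
from station import ctrl
print(ctrl.get_obs()['dq'].round(4)); print(ctrl.finish_job())"
```

```text
t 18.0667 jig xy 35.96442560031852 -12.342627343737842 p [0.643476   0.10780167 0.13228298] yaw y 106.11719797078104 F [-0.185273    0.40157322 -4.59681727] op 0.014822969202995206 down [ 4.e-04  0.e+00 -1.e+00] q [ 0.05  0.21  1.64  0.    1.3  -0.23]
[-0.0011  0.0007  0.0019  0.     -0.0004 -0.0001]
the job is handed in; nothing more can be done
None
```

I shut the caliper on the kingpin, lifted the large blue lever by its balance point, and handed the job in at t ≈ 18 s. The lever was still held over the jig. No verdict was reported.

**Caliper:** I pushed it with closed fingers on the red post. The push force reached about 15 N when motion stopped, and I pressed about 2 mm further after that. The camera later showed the kingpin between both jaws at jig x ≈ 34 mm (35 mm expected). The jaw forces and the joint value could not be read directly.

**Lever at hand-in:**

| Check | Measured | Target |
|---|---|---|
| Eye centre in jig frame, mm | (34, −77) | kingpin at (34, −77.5) |
| Underside above kingpin top | about 31 mm | about 30 mm |
| Level | eye and pin ends within about 1 mm | within 5° |
| Tie pin along jig y | about 91–93 mm | socket at 95 mm |
| Joint speeds | at most 0.002 rad/s | at rest |
| Force on the tool | about 4.6 N, downward | the lever's weight |

- **Jig and bystanders:** The last side picture showed the lever clear of the jig, and the kingpin upright. The tape, jar and wrench looked unmoved in the pictures, but I did not measure them.
- **Disagreement:** No check failed. The side camera, which saw the eye only in part, put the eye's end about 5 mm off the top camera's. I relied on the top camera.

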